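# Run the spice mill: press, twist and hold its canister

### The arm

A 6-joint arm with a two-finger parallel gripper is mounted at the origin on the work surface. World frame = base frame: x ahead of the robot, y to its left, z up, the work surface at z = 0. Lengths are in m, angles in rad, forces in N, time in s.
With the tool pointing down it reaches from about 0.325 to 0.775 m from the base axis. Payload 9.3 kg.
Tool frame: the origin (TCP) lies midway between the tips of the shut fingers; the grasp point (between the pads) lies 19 mm behind it (r.grip_point_offset is the distance from the TCP to the grasp point, in m); z points along the fingers, y is the line along which they close (so a half turn about z gives the same grasp; the last joint's range is limited). The gripper opens to 85 mm and grips with 20 to 120 N. Pads are 22 mm wide; open, the fingers measure 114 mm over their backs; the gripper's body (76 mm by 85 mm) begins 54 mm behind the grasp point. The pads swing forward as they close: fully open they stand 13 mm farther back than shut.
Start: joints at [-1.334, 0.259, 0.021, 1.334, 0, 1.418], TCP at [0.209, -0.509, 0.231] pointing down, gripper open.
Joint ranges: [-3.04, 3.04], [-0.91, 1.82], [-1.04, 1.36], [-1.92, 1.95], [-1.52, 1.45], [-3.14, 3.14]. Speed limits (rad/s): [2.22, 2.22, 2.79, 3.14, 3.14, 3.14].

### API

Orientations are given as a unit quaternion [x, y, z, w].
In Python, from rig import r gives the robot as it stands.
- The arm moves only by the tool nudge_tcp, called after "Request:" by a JSON object that holds its "method" and its "body", one argument or row to a line. Schema: {"type":"object","properties":{"ticks":{"type":"array","items":{"type":"object","properties":{"xyz":{"type":"array","items":{"type":"number"},"minItems":3,"maxItems":3},"r":{"type":"array","items":{"type":"number"},"minItems":3,"maxItems":3}},"additionalProperties":false},"minItems":1,"maxItems":12},"finger_gap":{"type":"number"},"grip_n":{"type":"number"},"only":{"type":"string"},"quiet":{"type":"boolean"},"lines":{"type":"string"}},"required":["ticks"],"additionalProperties":false}. ticks is a list of rows, 1 to 12 of them, each an object with the fields xyz (a list: dx, dy, dz in fractions of the full range, 1 being 0.75 m), r (a list: a rotation vector rx, ry, rz in parts of the range, where 1.0 means 4 rad); a field left out counts as zero; each row is the pose to reach, as a shift and turn from the pose commanded when the call began, along the tool's axes at that moment; what a row does not reach only later rows make up. A row lasts 1/10 s, in which the tool goes at most 0.05 m and 0.15 rad, less where a joint would pass 70% of its speed; a pose out of reach is approached as far as the arm can. finger_gap is the opening from 0.0 (shut) to 1.0 (fully open), set as the call begins (left out keeps the last). The fingers move at their own pace and stop on an object; grip_n is the grip in N (left out, the last holds). Time passes only in rows, so rows that do not move let the fingers close. The tool returns the time, the measured TCP pose, the force, the opening and the grip force at its end. only (a regular expression) keeps the lines of the reply that match it, lines (a string "A,B") keeps lines A to B, and quiet returns only ok. No shift or turn number may pass 1 either way. Input that does not fit is refused with a message, and nothing moves.
- r.sense(): the state, without advancing time (a new reading comes with each control period).
- r.grab_frame(name): name is "side" or "top"; returns (picture, depth): 400x640x3 uint8, red, green, blue; 400x640 float32, m along the optical axis (not along the pixel's ray), 0 where there is no reading.
- r.camera_model(name): a dict with "camera_matrix" (3x3 intrinsics, pixels), "R" (3x3) and "t" (3): a world point X has camera coordinates R X + t. Camera axes: x right, y down, z forward; pixel columns grow to the right and rows downward; lengths in m; the calibration is good to about 2 mm. A picture is of the moment at which its call begins. camera_model takes no time and is no camera call.
- r.finish_job(): hands the job in; it is judged then, once.
The state is a dict: "t": time; "joints": joint angles; "qd": joint speeds; "effort": joint torques, N m; "eef_pos": TCP position; "orientation": TCP orientation; "wrist_force": force on the tool from outside, world axes, zero at the start; "moment": the same for the moment, N m; "gripper_width": opening from 0.0 (shut) to 1.0 (fully open); "gripper_force": force on a finger pad.
Only numpy, scipy, OpenCV 4.12 (cv2) and the standard library are available. Lean on these libraries where they do the work, as an engineer would, in place of code of your own. Each camera call takes 0.05 s, during which the arm holds its last target. There are 200 camera calls.

### The job

Pick up the spice canister by the bar grip on its top and stand it in the collar on top of the white mill base, its two foot lugs in the collar's two gaps. Push it down against the spring, then twist it clockwise (seen from above) a quarter turn to the stop, and finish while still gripping it there, pushed in and fully twisted, because the mill only runs while it is held. Leave the mug, jar, bottle and saucer where they stand.

Things in the scene. Friction and masses are not known exactly. Their poses are not given: they have to be found in the camera images.
- canister: Loose closed canister, about 0.25 kg, upright on the counter; origin at the centre of its underside, z up. Steel drum 54 mm in diameter, 8 to 52 mm above the origin, a black bar grip on top, two black lugs at the foot. Under the drum (0 to 10 mm) an 11 mm wide slot runs along its x and takes the mill's driving bar. A half turn about z changes nothing.
- canister_grip (a point): In the canister's black bar grip, on its axis, 76 mm above its origin (12 mm below the bar's top, 24 mm above the drum's top); axes as the canister's. The bar is 50 mm long along x, 20 mm thick along y, and reaches from 52 to 88 mm above the canister's origin. Pinch it from above along y.
- lug (a point): Outer end of one of the canister's two lugs, 34.5 mm from its axis along its +y, 3 mm above its underside; the other lug is on the far side, along -y. Each lug is 12 mm wide (along x) and 6 mm high (0 to 6 mm above the underside). Axes as the canister's.
- mill: Fixed white spice mill base, 124 x 124 mm, on the counter; origin at the centre of its underside, z up. On top, centred, a black collar wall (inner diameter 76, outer 88 mm, top 90 mm above the origin). In it a sprung turntable, its face 86 mm above the origin at rest (so high stands the canister's underside before pushing).
- socket (a point): On the collar's axis at the top of its steel lip, 94.5 mm above the mill's origin; axes as the mill's. The lip is 8 mm round bar (bottom at 86.5 mm) leaving a hole of 57 mm for the 54 mm drum. The turntable has a driving bar 36 x 8 x 6 mm, along the mill's x at rest, that enters the canister's 11 mm slot (about 0.1 rad of lost motion).
- gap (a point): Middle of one of the two 17 mm wide gaps in the lip, 32.5 mm from the axis along the mill's +y, at the lip's top; the other is along -y. Lugs go down the gaps: canister y along mill y, either way round. At rest height the lip stops the lugs from turning; pushed down about 6 mm or more they pass under it.
- press (a joint): How far the turntable in the collar is pushed down, m: 0 at rest, 0.008 at its lower stop. Spring 7 N at 0, 12 N at 0.008. With the canister twisted and not pushed, the spring holds the lugs against the underside of the lip at about 0.0055.
- twist (a joint): Turn of the turntable, rad: 0 at rest, growing clockwise seen from above to the stop at 1.571. A return spring of 0.19 N m at 0 and 0.44 N m at the stop turns it back when let go.
- mug: White mug, 80 mm in diameter, 90 mm high, handle at its +y; bystander, origin at the centre of its underside.
- jar: Small glass jar with steel cap, 48 mm in diameter, 75 mm high; bystander, origin at the centre of its underside.
- oil: Green glass oil bottle, 60 mm in diameter, 170 mm high; bystander, origin at the centre of its underside.
- saucer: White saucer, 120 mm in diameter, 18 mm high; bystander, origin at the centre of its underside.

How it is judged:
By the outcome, as a careful person would: the job done as asked, in the order asked, and still so for the second after the job is handed in, while the arm keeps its last pose, push and grip.
It also fails if it takes over 48 s, if anything falls off the work surface, if the arm or the gripper's body presses on something with over 40 N, if the wrist force passes 120 N, or if a joint passes its speed limit or range.

## Working session

There is one attempt and no reset: what is moved stays moved. The work goes in short steps, Python scripts to look and compute and a tool call to move; the robot and the scene stay as the last step left them, time stands still between calls to the robot, and variables do not carry over. Pictures are saved under pics/ and viewed, at most 10 in all, crops included, and the job is handed in when it is done.

```bash
mkdir -p pics; ls; python3 - <<'E'
from rig import r
import cv2,numpy as np
for n in("top","side"):
    p,d=r.grab_frame(n); cv2.imwrite(f"pics/{n}0.png",p[:,:,::-1]); np.save(f"{n}0.npy",d)
    print(n,r.camera_model(n))
print(r.sense())
E
```

```text
pics
rig.py
top {'camera_matrix': array([[418.97590009,   0.        , 320.29981615],
       [  0.        , 418.97590009, 193.25429453],
       [  0.        ,   0.        ,   1.        ]]), 'R': array([[ 0.01606315, -0.99969756,  0.01862149],
       [-0.99890015, -0.01686527, -0.04374986],
       [ 0.04405068, -0.01789825, -0.99886896]]), 't': array([-0.01894256,  0.56357766,  1.34898   ])}
side {'camera_matrix': array([[445.88405487,   0.        , 319.3730686 ],
       [  0.        , 445.88405487, 193.42458572],
       [  0.        ,   0.        ,   1.        ]]), 'R': array([[-0.79588603, -0.60506273,  0.02155284],
       [-0.42479158,  0.5326876 , -0.7319809 ],
       [ 0.43141343, -0.59172883, -0.68098417]]), 't': array([0.43634002, 0.29855952, 1.39302069])}
{'t': 0.1, 'joints': array([-1.33360461e+00,  2.59136563e-01,  2.08425572e-02,  1.33371428e+00,
       -9.42438494e-06,  1.41820207e+00]), 'qd': array([-1.10384755e-03, -1.92916709e-04,  2.51285330e-03,  1.30946642e-03,
        1.83616600e-05,  3.54477841e-04]), 'effort': array([ 4.91811268e-03, -5.56693447e+01,  3.45070124e+01,  1.16126344e-02,
       -1.30328308e-04, -6.50733867e-07]), 'eef_pos': array([ 0.20893009, -0.50849551,  0.2307282 ]), 'orientation': array([ 9.81068218e-01,  1.93661518e-01, -3.03324045e-05, -6.05236056e-04]), 'wrist_force': array([-0.59203787, -0.53605653,  0.39785808]), 'moment': array([ 1.08003281e-05, -2.10652448e-02, -4.17154829e-02]), 'gripper_force': 0.0, 'gripper_width': 1.0029147455190774}
```

View pics/top0.png

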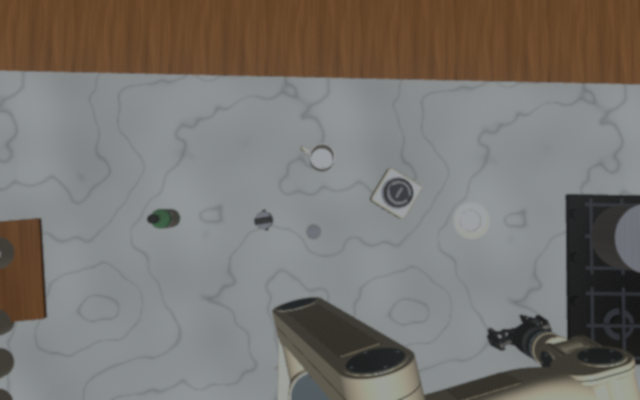

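View pics/side0.png

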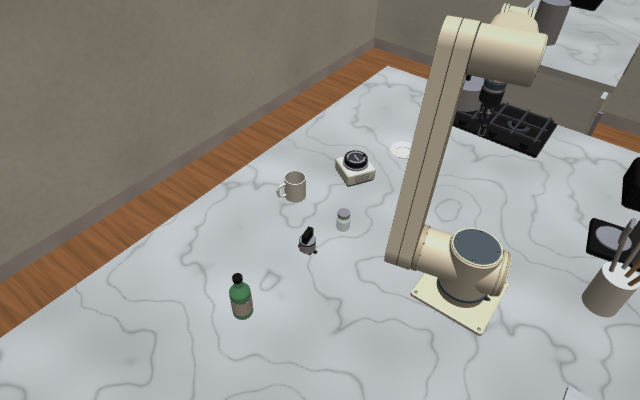

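The top view shows the canister at about (263,219) and the mill at (398,192). In the side view they are at (308,240) and (355,163). I'll enlarge these areas.

```bash
python3 - <<'E'
import cv2,numpy as np
def crop(n,u,v,w=40,h=30,s=10):
    im=cv2.imread(f"pics/{n}0.png")[v-h//2:v+h//2,u-w//2:u+w//2]
    im=cv2.resize(im,None,fx=s,fy=s,interpolation=cv2.INTER_CUBIC)
    for k in range(0,w,10): cv2.putText(im,str(u-w//2+k),(k*s,10),0,.4,(0,0,255),1); cv2.line(im,(k*s,0),(k*s,h*s),(0,0,255),1)
    for k in range(0,h,10): cv2.putText(im,str(v-h//2+k),(0,k*s+22),0,.4,(0,0,255),1); cv2.line(im,(0,k*s),(w*s,k*s),(0,0,255),1)
    return im
a=np.hstack([crop("top",264,219),crop("top",398,192,64,48,6.25.__int__() if 0 else 6)[:300,:]if 0 else cv2.resize(crop("top",398,192,64,48),(400,300))])
b=np.hstack([crop("side",308,240),cv2.resize(crop("side",355,165,48,36),(400,300))])
cv2.imwrite("pics/crops.png",np.vstack([a,b]))
E
```

```text
(no output)
```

View pics/crops.png

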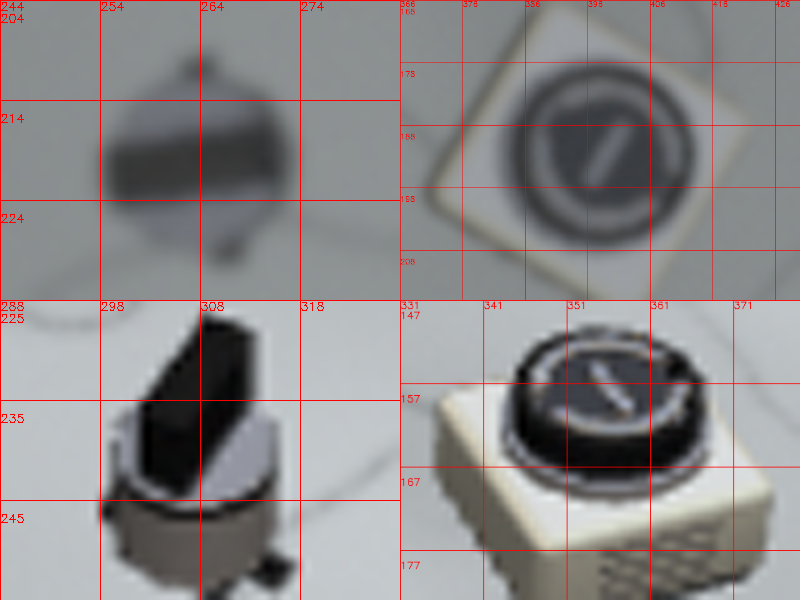

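The crops show three things:
- **Canister, top view:** the bar's centre is at about (263.0,220.2), running (254,221.3)–(272.2,219). The lugs are at (263.3,210.3) and (266.5,228.5).
- **Mill, top view:** the collar's centre is at about (397.3,192.3). The driving bar runs (395.9,197.1)–(401.5,187.5).
- **Side view:** it shows the same layout.

Next I'll cross-check these against the depth data.

```bash
cat > h.py <<'E'
import numpy as np,cv2
from rig import r
def ray(n,u,v,z):
    c=r.camera_model(n);R,t=c["R"],c["t"]
    d=R.T@np.linalg.solve(c["camera_matrix"],[u,v,1]);o=-R.T@t
    return o+d*(z-o[2])/d[2]
def cloud(n,d):
    c=r.camera_model(n);R,t=c["R"],c["t"]
    v,u=np.mgrid[:400,:640]
    p=np.linalg.inv(c["camera_matrix"])@np.stack([u.ravel(),v.ravel(),np.ones(u.size)])*d.ravel()
    return (R.T@(p-t[:,None])).T
def proj(n,X):
    c=r.camera_model(n);p=c["camera_matrix"]@(c["R"]@np.array(X,float)+c["t"]);return p[:2]/p[2]
E
python3 - <<'E'
from h import *
P=lambda u,v,z:ray("top",u,v,z).round(4)
print("bar",P(263.0,220.2,.088),"ends",P(254,221.3,.088),P(272.2,219,.088))
a,b=P(263.3,210.3,.003),P(266.5,228.5,.003);print("lugs",a,b,(a+b)/2, "yaw y-axis",np.arctan2(*(a-b)[1::-1]))
a,b=P(254,221.3,.088),P(272.2,219,.088);print("bar yaw",np.arctan2(*(a-b)[1::-1]))
a,b=P(395.9,197.1,.09),P(401.5,187.5,.09);print("mill",P(397.3,192.3,.088),"bar",(a+b)/2,np.arctan2(*(b-a)[1::-1]))
for n in("top","side"):
    C=cloud(n,np.load(f"{n}0.npy"))
    for nm,c,rad,zs in(("can",ray("top",263,220.2,.088)[:2],.05,(.02,.046,.056,.08,.095)),("mill",ray("top",397.3,192.3,.088)[:2],.11,(.02,.05,.06,.07,.08,.1))):
        Q=C[np.hypot(*(C[:,:2]-c).T)<rad]
        for lo,hi in zip(zs,zs[1:]):
            q=Q[(Q[:,2]>lo)&(Q[:,2]<=hi)]
            if len(q)>8:
                rc=cv2.minAreaRect((q[:,:2]*1000).astype(np.float32));ce=cv2.minEnclosingCircle((q[:,:2]*1000).astype(np.float32))
                print(n,nm,lo,hi,len(q),"z",q[:,2].mean().round(4),"rect",np.round(rc[0],1),np.round(rc[1],1),round(rc[2],1),"circ",np.round(ce[0],1),round(ce[1],1))
E
```

```text
bar [0.4752 0.1653 0.088 ] ends [0.4714 0.1926 0.088 ] [0.4793 0.1374 0.088 ]
lugs [0.5055 0.175  0.003 ] [0.4465 0.1633 0.003 ] [0.476   0.16915 0.003  ] yaw y-axis 0.1957653037134475
bar yaw 1.7129469953931162
mill [ 0.5674 -0.2454  0.088 ] bar [ 0.5674  -0.24935  0.09   ] -0.52095116643773
top can 0.02 0.046 9 z 0.0314 rect [482.6 158.5] [48.6 28.8] 49.8 circ [475.7 164.3] 24.9
top can 0.046 0.056 123 z 0.0518 rect [475.1 168.2] [50.2 53.9] 1.3 circ [474.8 168.5] 27.5
top can 0.056 0.08 15 z 0.0588 rect [475.  163.3] [47.6 40.7] 27.7 circ [473.8 167.9] 25.3
top can 0.08 0.095 105 z 0.0881 rect [474.8 168.1] [19.1 50.1] 10.5 circ [475.7 168.1] 25.2
top mill 0.02 0.05 72 z 0.0353 rect [ 561.9 -246.1] [124.9 113.6] 59.0 circ [ 565.2 -242.4] 80.2
top mill 0.05 0.06 296 z 0.0572 rect [ 567.  -248.7] [123.7 124.9] 59.8 circ [ 567.2 -248.3] 81.8
top mill 0.06 0.07 505 z 0.0636 rect [ 566.4 -248.4] [118.8 121.2] 59.1 circ [ 568.3 -247. ] 79.2
top mill 0.07 0.08 98 z 0.0735 rect [ 567.8 -248.4] [96.3 98.1] 83.9 circ [ 567.6 -246.8] 51.8
top mill 0.08 0.1 613 z 0.0892 rect [ 567.  -249.1] [
[... 198 characters left out ...]
50.2 circ [471.4 167.5] 28.0
side can 0.056 0.08 58 z 0.0676 rect [462.1 168.8] [51.8 18.9] 83.2 circ [468.4 168. ] 26.0
side can 0.08 0.095 84 z 0.0862 rect [471.8 168.1] [22.2 50. ] 7.0 circ [470.8 168.5] 26.1
side mill 0.02 0.05 239 z 0.0356 rect [ 550.8 -210.9] [164.5  83.8] 18.4 circ [ 563.3 -248.5] 82.3
side mill 0.05 0.06 156 z 0.0562 rect [ 562.8 -248.1] [124.1 128.1] 59.4 circ [ 563.2 -247.7] 80.5
side mill 0.06 0.07 188 z 0.0636 rect [ 560.9 -245.2] [119.6 118.6] 58.9 circ [ 561.5 -246.4] 77.8
side mill 0.07 0.08 75 z 0.0739 rect [ 558.1 -241.8] [97.  81.3] 46.8 circ [ 561.1 -245. ] 49.2
side mill 0.08 0.1 287 z 0.0885 rect [ 564.  -248.2] [86.4 90.4] 61.6 circ [ 563.9 -248.3] 51.4
```

```bash
cat >> h.py <<'E'
from scipy.spatial.transform import Rotation as Ro
CAN=np.array([.473,.168]);CY=.19;MILL=np.array([.5652,-.2485]);MY=1.036
def go(x,y,z,psi,p0=None,q0=None):
    "row from the current pose to TCP x y z, tool down, tool y axis at yaw psi"
    s=r.sense();p0=s["eef_pos"] if p0 is None else p0
    A=Ro.from_quat(s["orientation"] if q0 is None else q0)
    Y=np.array([np.cos(psi),np.sin(psi),0]);Z=np.array([0,0,-1.]);B=Ro.from_matrix(np.stack([np.cross(Y,Z),Y,Z],1))
    print("row",A.inv().apply(np.array([x,y,z])-p0).round(4),(A.inv()*B).as_rotvec().round(4))
E
python3 - <<'E'
from h import *
go(*CAN,.2,CY)
E
```

```text
row [ 0.5013 -0.5254  0.0314] [-9.000e-04 -1.000e-03 -1.371e+00]
```

The rows are not in the units I measure in: shifts go in shares of 0.75 m and turns go in shares of 4 rad. I convert before sending: -0.525 m is -0.7, 0.501 m is 0.668, -1.371 rad is -0.3428.

Request:
{"method": "nudge_tcp", "body": {
  "ticks": [
    {"xyz": [0.668, -0.7, 0.0413], "r": [0, 0, -0.3428]},
    {"xyz": [0.668, -0.7, 0.0413], "r": [0, 0, -0.3428]},
    {"xyz": [0.668, -0.7, 0.0413], "r": [0, 0, -0.3428]},
    {"xyz": [0.668, -0.7, 0.0413], "r": [0, 0, -0.3428]},
    {"xyz": [0.668, -0.7, 0.0413], "r": [0, 0, -0.3428]},
    {"xyz": [0.668, -0.7, 0.0413], "r": [0, 0, -0.3428]},
    {"xyz": [0.668, -0.7, 0.0413], "r": [0, 0, -0.3428]},
    {"xyz": [0.668, -0.7, 0.0413], "r": [0, 0, -0.3428]},
    {"xyz": [0.668, -0.7, 0.0413], "r": [0, 0, -0.3428]},
    {"xyz": [0.668, -0.7, 0.0413], "r": [0, 0, -0.3428]},
    {"xyz": [0.668, -0.7, 0.0413], "r": [0, 0, -0.3428]},
    {"xyz": [0.668, -0.7, 0.0413], "r": [0, 0, -0.3428]}
  ],
  "finger_gap": 1.0
}}

```text
t: 1.3
eef_pos: [0.4271, 0.0519, 0.2056]
orientation: [0.637, 0.771, 0.0, 0.0]
wrist_force: [1.1, -0.5, -0.8]
gripper_width: 1.002
gripper_force: 0.0
```

```bash
python3 -c "
from h import *
go(*CAN,.2,CY);print(r.sense()['joints'])"
```

```text
row [0.1053 0.067  0.0056] [0.0002 0.0002 0.0002]
[-7.45695817e-02  6.44642186e-02 -2.85282490e-01  1.22079545e+00
 -1.13002308e-04  1.30600110e+00]
```

Scaled: 0.105 m is 0.14, 0.067 m is 0.0893.

Request:
{"method": "nudge_tcp", "body": {
  "ticks": [
    {"xyz": [0.14, 0.0893, 0.008]},
    {"xyz": [0.14, 0.0893, 0.008]},
    {"xyz": [0.14, 0.0893, 0.008]},
    {"xyz": [0.14, 0.0893, 0.008]},
    {"xyz": [0.14, 0.0893, 0.008]}
  ]
}}

```text
t: 1.8
eef_pos: [0.4725, 0.1657, 0.1991]
orientation: [0.636, 0.771, -0.001, -0.0]
wrist_force: [0.2, 0.5, 0.2]
gripper_width: 1.003
gripper_force: 0.0
```

```bash
python3 - <<'E'
from h import *
go(*CAN,.12,CY)
p,d=r.grab_frame("top");q,e=r.grab_frame("side")
u,v=proj("top",[.473,.168,.1]).astype(int);a,b=proj("side",[.473,.168,.1]).astype(int)
f=lambda im,x,y:cv2.resize(im[y-30:y+30,x-20:x+20,::-1],(400,600),interpolation=cv2.INTER_CUBIC)
cv2.imwrite("pics/c1.png",np.hstack([f(p,u,v),f(q,a,b)]));print(u,v,a,b)
E
```

```text
row [0.0022 0.001  0.0791] [-0.0015  0.0002  0.0015]
261 220 307 228
```

View pics/c1.png

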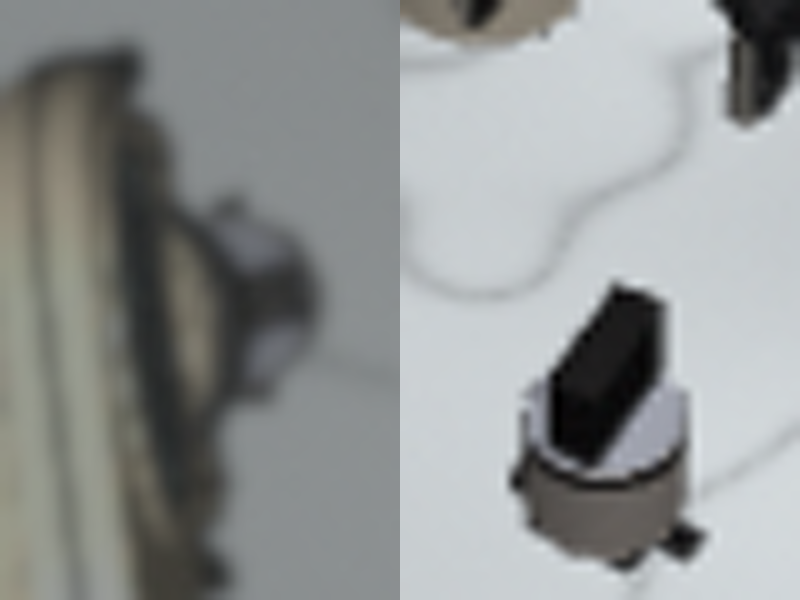

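The side view shows the canister upright and undisturbed, with the open fingers above it. The top view is blocked by the forearm. I'll go down next.

Scaled: 0.1 m is 0.1333, 0.05 m is 0.0667.

Request:
{"method": "nudge_tcp", "body": {
  "ticks": [
    {"xyz": [0, 0, 0.0667]},
    {"xyz": [0, 0, 0.1333]},
    {"xyz": [0, 0, 0.1333]},
    {"xyz": [0, 0, 0.1333]}
  ]
}}

```text
t: 2.3
eef_pos: [0.4729, 0.1646, 0.1007]
orientation: [0.637, 0.771, -0.0, -0.0]
wrist_force: [0.4, 0.3, 0.8]
gripper_width: 1.002
gripper_force: 0.0
```

```bash
python3 - <<'E'
from h import *
go(*CAN,.057,CY)
q,e=r.grab_frame("side")
a,b=proj("side",[.473,.168,.09]).astype(int);print(a,b)
cv2.imwrite("pics/c2.png",cv2.resize(q[b-30:b+30,a-40:a+40,::-1],(800,600),interpolation=cv2.INTER_CUBIC))
E
```

```text
row [0.0034 0.0008 0.0437] [-0.0009  0.     -0.0014]
307 231
```

View pics/c2.png

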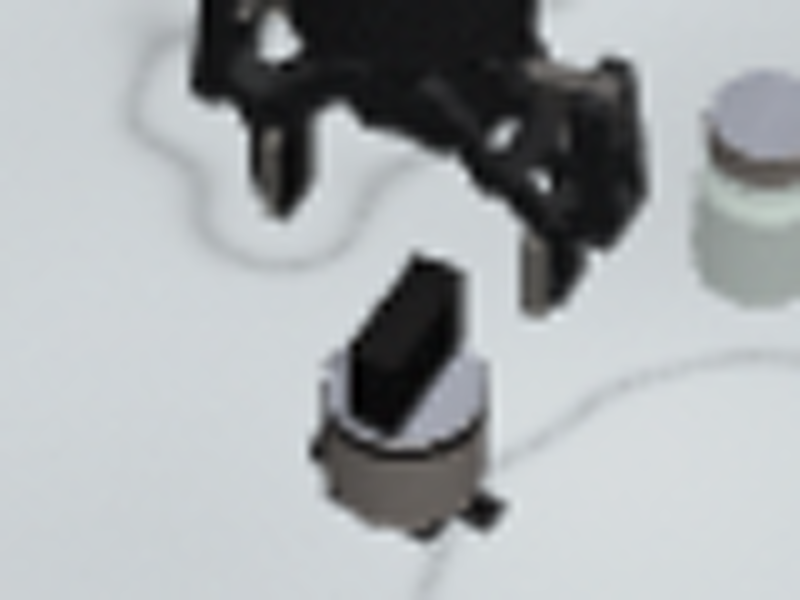

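The side view shows the fingers straddling the bar, with tips at crop (280,215) and (540,315) and the bar top at about (405,300). I'll go down and grip.

Scaled: 0.044 m is 0.0587, 0.03 m is 0.04.

Request:
{"method": "nudge_tcp", "body": {
  "ticks": [
    {"xyz": [0.0047, 0.0013, 0.04]},
    {"xyz": [0.0047, 0.0013, 0.0587]},
    {"xyz": [0.0047, 0.0013, 0.0587]}
  ]
}}

```text
t: 2.65
eef_pos: [0.4739, 0.169, 0.0568]
orientation: [0.637, 0.771, 0.0, 0.0]
wrist_force: [-0.2, -0.3, 0.1]
gripper_width: 1.0
gripper_force: 0.0
```

Request:
{"method": "nudge_tcp", "body": {
  "ticks": [
    {},
    {},
    {},
    {},
    {},
    {}
  ],
  "finger_gap": 0.0,
  "grip_n": 110
}}

```text
t: 3.25
eef_pos: [0.4738, 0.1691, 0.0564]
orientation: [0.637, 0.771, 0.001, 0.0]
wrist_force: [0.8, -0.5, 5.4]
gripper_width: 0.214
gripper_force: 107.6
```

```bash
python3 -c "
from h import *
go(*CAN,.057,CY)"
```

```text
row [-0.001  -0.001  -0.0006] [0.0014 0.     0.    ]
```

Scaled: -0.145 m is -0.1933, -0.12 m is -0.16.

Request:
{"method": "nudge_tcp", "body": {
  "ticks": [
    {"xyz": [0, 0, -0.0533]},
    {"xyz": [0, 0, -0.1067]},
    {"xyz": [0, 0, -0.16]},
    {"xyz": [0, 0, -0.1933]},
    {"xyz": [0, 0, -0.1933]},
    {"xyz": [0, 0, -0.1933]}
  ]
}}

```text
t: 3.85
eef_pos: [0.473, 0.169, 0.2001]
orientation: [0.637, 0.771, -0.0, -0.0]
wrist_force: [0.2, 0.0, -3.4]
gripper_width: 0.216
gripper_force: 109.4
```

```bash
python3 - <<'E'
from h import *
go(*MILL,.2,MY)
c={}
for n in("top","side"):
    p,d=r.grab_frame(n);C=cloud(n,d);s=r.sense()["eef_pos"];print(n,s.round(4))
    if n=="side":
        Q=C[np.hypot(*(C[:,:2]-s[:2]-[-.002,0]).T)<.033]
        dz=s[2]-.057
        for lo,hi in((.01,.046),(.046,.056),(.056,.1)):
            q=Q[(Q[:,2]>lo+dz)&(Q[:,2]<=hi+dz)]
            if len(q)>8: ce=cv2.minEnclosingCircle((q[:,:2]*1000).astype(np.float32));print(lo,len(q),q[:,2].mean(),np.round(ce[0],1),ce[1])
    a,b=proj(n,[s[0],s[1],s[2]]).astype(int)
    c[n]=cv2.resize(p[b-30:b+30,a-20:a+20,::-1],(400,600),interpolation=cv2.INTER_CUBIC);print(a,b)
cv2.imwrite("pics/c3.png",np.hstack([c["top"],c["side"]]))
E
```

```text
row [-4.274e-01  1.160e-02  1.000e-04] [-2.00e-04 -1.00e-04 -8.46e-01]
top [0.4726 0.1689 0.1993]
256 221
side [0.4725 0.1689 0.199 ]
0.01 138 0.1698897230679673 [471.6 171.7] 29.07193374633789
0.046 88 0.1929918399418271 [469.4 170.3] 27.975229263305664
0.056 177 0.22237448551454075 [469.9 171.7] 23.86673355102539
307 207
```

View pics/c3.png

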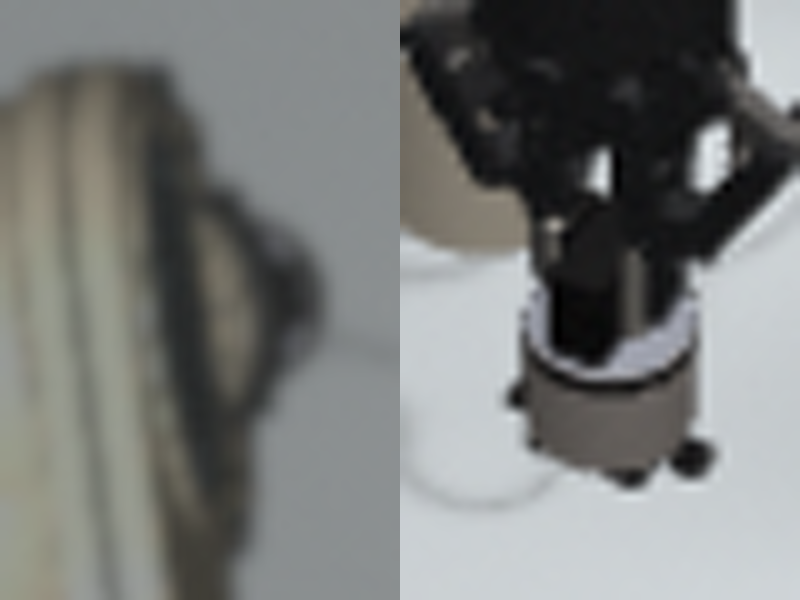

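The side view shows the canister hanging straight from the grip, with lugs at crop (690,458) and (515,397). I'll carry it over the mill now.

Scaled: -0.427 m is -0.5693, 0.012 m is 0.016, -0.846 rad is -0.2115.

Request:
{"method": "nudge_tcp", "body": {
  "ticks": [
    {"xyz": [-0.5693, 0.016, 0], "r": [0, 0, -0.2115]},
    {"xyz": [-0.5693, 0.016, 0], "r": [0, 0, -0.2115]},
    {"xyz": [-0.5693, 0.016, 0], "r": [0, 0, -0.2115]},
    {"xyz": [-0.5693, 0.016, 0], "r": [0, 0, -0.2115]},
    {"xyz": [-0.5693, 0.016, 0], "r": [0, 0, -0.2115]},
    {"xyz": [-0.5693, 0.016, 0], "r": [0, 0, -0.2115]},
    {"xyz": [-0.5693, 0.016, 0], "r": [0, 0, -0.2115]},
    {"xyz": [-0.5693, 0.016, 0], "r": [0, 0, -0.2115]},
    {"xyz": [-0.5693, 0.016, 0], "r": [0, 0, -0.2115]},
    {"xyz": [-0.5693, 0.016, 0], "r": [0, 0, -0.2115]},
    {"xyz": [-0.5693, 0.016, 0], "r": [0, 0, -0.2115]},
    {"xyz": [-0.5693, 0.016, 0], "r": [0, 0, -0.2115]}
  ]
}}

```text
t: 5.15
eef_pos: [0.5651, -0.247, 0.1994]
orientation: [0.264, 0.964, 0.001, -0.001]
wrist_force: [0.1, -0.6, -3.1]
gripper_width: 0.219
gripper_force: 109.0
```

Request:
{"method": "nudge_tcp", "body": {
  "ticks": [
    {},
    {}
  ]
}}

```text
t: 5.35
eef_pos: [0.5657, -0.2466, 0.2009]
orientation: [0.263, 0.965, 0.0, 0.0]
wrist_force: [-0.6, 0.5, -2.8]
gripper_width: 0.212
gripper_force: 109.0
```

```bash
python3 - <<'E'
from h import *
go(.5652,-.248,.165,MY)
E
```

```text
row [-0.0003 -0.0015  0.0359] [0.0001 0.0001 0.0017]
```

Scaled: 0.036 m is 0.048, -0.001 m is -0.0013.

Request:
{"method": "nudge_tcp", "body": {
  "ticks": [
    {"xyz": [0, -0.0013, 0.048]},
    {"xyz": [0, -0.0013, 0.048]},
    {"xyz": [0, -0.0013, 0.048]}
  ]
}}

```text
t: 5.65
eef_pos: [0.565, -0.248, 0.165]
orientation: [0.264, 0.965, 0.0, -0.001]
wrist_force: [-0.1, 0.3, -2.0]
gripper_width: 0.217
gripper_force: 108.9
```

```bash
python3 - <<'E'
from h import *
P=np.mean([r.grab_frame("side") and r.sense()["eef_pos"] for _ in range(4)],0);print("tcp",P.round(4))
q,e=r.grab_frame("side")
a,b=proj("side",[.5655,-.2485,.11]).astype(int);print(a,b)
im=cv2.resize(q[b-30:b+30,a-40:a+40,::-1],(800,600),interpolation=cv2.INTER_CUBIC)
cv2.imwrite("pics/c4.png",im)
E
```

```text
tcp [ 0.5657 -0.2488  0.1661]
355 153
```

View pics/c4.png

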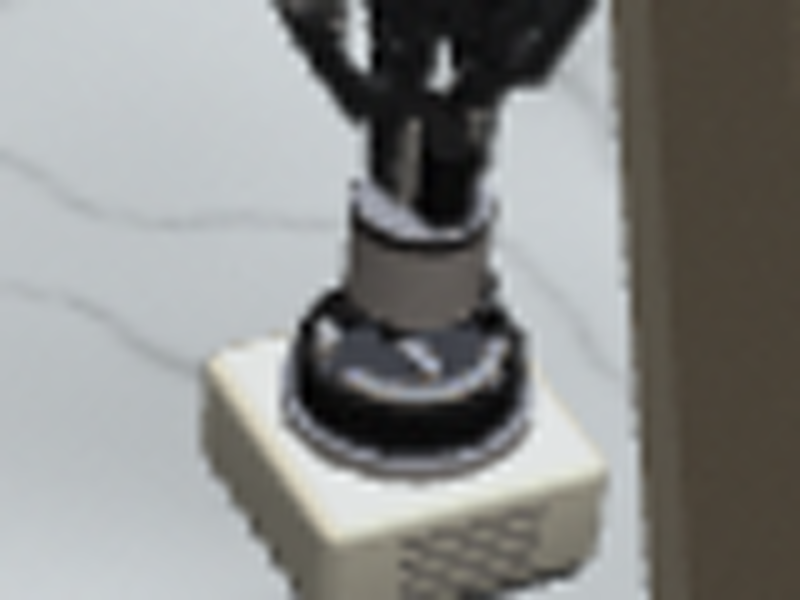

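The side view shows the drum hanging over the collar. The drum's edges are at crop x 348–495, and the collar's wall is at 290–527. I'll compare these with the projections.

```bash
python3 - <<'E'
from h import *
q,e=r.grab_frame("side");P=r.sense()["eef_pos"];print(P.round(4))
for X in ([.5655,-.2485,.15],[.5655,-.2485,.13],[.5655,-.2485,.09],[.5655,-.2485,.065]):print(X,proj("side",X).round(2),((proj("side",X)-[315,123]+.5)*10).round())
g=cv2.cvtColor(q,cv2.COLOR_RGB2GRAY).astype(int)
for v in (148,150,152,164,166,168): print(v,g[v,338:374])
C=cloud("side",e);dz=.108
for nm,lo,hi in(("ring",.082,.1),("drumtop",.046+.108,.056+.108),("drum",.118,.15)):
    Q=C[(np.hypot(C[:,0]-.5637,C[:,1]+.2485)<(.05 if nm=="ring" else .033))&(C[:,2]>lo)&(C[:,2]<hi)]
    ce=cv2.minEnclosingCircle((Q[:,:2]*1000).astype(np.float32));print(nm,len(Q),np.round(ce[0],1),ce[1])
    if nm!="ring":
        f=__import__("scipy.optimize",fromlist=["x"]).least_squares(lambda c:np.hypot(Q[:,0]-c[0],Q[:,1]-c[1])-.027,[.565,-.248],loss="soft_l1",f_scale=.001);print(f.x)
E
```

```text
[ 0.5655 -0.249   0.1657]
[0.5655, -0.2485, 0.15] [356.45 144.69] [420. 222.]
[0.5655, -0.2485, 0.13] [356.04 148.93] [415. 264.]
[0.5655, -0.2485, 0.09] [355.24 157.21] [407. 347.]
[0.5655, -0.2485, 0.065] [354.75 162.26] [402. 398.]
148 [196 196 195 197 197 197 198 198 198 199 194 154  68  72  76  78  80  67
  56  57  56  60  78  93  89 110 198 196 192 195 200 202 203 203 203 204]
150 [195 196 196 196 196 195 196 197 197 197 190 120  70  74  76  80  84  87
  89  92  93  94  94  91  87  74 126 199 199 194 190 194 199 201 202 203]
152 [194 193 195 195 195 195 195 194 183 101  28  36  70  75  78  82  85  88
  90  92  92  93  90  91  84  67 120 197 198 198 197 192 185 192 197 201]
164 [126 183 213 221 221 147 127 113  24   7   6  12   9  14  15  15  22  23
  24  22  23  18  20  13  15  13  16  36 103 161 213 227 226 217 199 199]
166 [ 98 110 166 211 220 221 151  89 128 111  55  32  16  12  13  10  11  13
  14   6  13  15  13  14  14  42 100 148 119 147 227 227 227 227 224 205]
168 [ 94  95  99 144 200 217 223 222 154  90  84 103 134 143 109  56  59  61
  61  60  64  86  97 151 146 117  99 124 203 227 227 227 227 227 227 225]
ring 202 [ 560.5 -249.9] 47.774227142333984
drumtop 56 [ 564.4 -247.7] 28.507043838500977
[ 0.56541892 -0.25230233]
drum 91 [ 560.4 -243.9] 25.6950626373291
[ 0.56580293 -0.25107484]
```

```bash
python3 - <<'E'
from h import *
from scipy.optimize import least_squares
def fit(Cl,c0,rad,lo,hi):
    Q=Cl[(np.abs(np.hypot(Cl[:,0]-c0[0],Cl[:,1]-c0[1])-rad)<.006)&(Cl[:,2]>lo)&(Cl[:,2]<hi)]
    f=least_squares(lambda c:np.hypot(Q[:,0]-c[0],Q[:,1]-c[1])-rad,c0,loss="soft_l1",f_scale=.0005)
    return len(Q),f.x.round(4),np.abs(f.fun).mean().round(4)
C0=cloud("side",np.load("side0.npy"))
q,e=r.grab_frame("side");C=cloud("side",e)
print("drum0",fit(C0,[.4715,.168],.027,.014,.044))
print("wall0",fit(C0,[.564,-.248],.044,.066,.086))
print("wall1",fit(C,[.564,-.248],.044,.066,.086))
print("drum1",fit(C,[.565,-.2495],.027,.12,.152))
E
```

```text
drum0 (97, array([0.4733, 0.1668]), np.float64(0.0011))
wall0 (125, array([ 0.5643, -0.2489]), np.float64(0.0028))
wall1 (118, array([ 0.5642, -0.2493]), np.float64(0.0024))
drum1 (87, array([ 0.5656, -0.2511]), np.float64(0.0016))
```

Scaled: 0.018 m is 0.024, 0.012 m is 0.016.

Request:
{"method": "nudge_tcp", "body": {
  "ticks": [
    {"xyz": [0.0005, 0.0009, 0.008]},
    {"xyz": [0.0005, 0.0009, 0.016]},
    {"xyz": [0.0005, 0.0009, 0.02]},
    {"xyz": [0.0005, 0.0009, 0.024]},
    {"xyz": [0.0005, 0.0009, 0.024]}
  ]
}}

```text
t: 6.5
eef_pos: [0.565, -0.248, 0.146]
orientation: [0.264, 0.964, 0.0, -0.0]
wrist_force: [-0.2, -0.3, -3.0]
gripper_width: 0.215
gripper_force: 108.8
```

Request:
{"method": "nudge_tcp", "body": {
  "ticks": [
    {"xyz": [0, 0, 0.002]},
    {"xyz": [0, 0, 0.004]},
    {"xyz": [0, 0, 0.004]}
  ]
}}

```text
t: 6.8
eef_pos: [0.5652, -0.2481, 0.1436]
orientation: [0.264, 0.964, -0.0, -0.0]
wrist_force: [-1.1, -0.5, -3.3]
gripper_width: 0.219
gripper_force: 108.8
```

```bash
python3 -c "
from h import *
print(r.sense()['moment'])
go(.5655,-.248,.143,MY)"
```

```text
[-0.09427635  0.06805124  0.04261526]
row [-0.0002  0.0003  0.0006] [-0.0001 -0.0001 -0.0001]
```

Scaled: 0.004 m is 0.0053, 0.002 m is 0.0027.

Request:
{"method": "nudge_tcp", "body": {
  "ticks": [
    {"xyz": [0, 0, 0.0027]},
    {"xyz": [0, 0, 0.0053]},
    {"xyz": [0, 0, 0.0053]},
    {"xyz": [0, 0, 0.0053]}
  ]
}}

```text
t: 7.2
eef_pos: [0.5654, -0.2481, 0.1402]
orientation: [0.264, 0.964, -0.0, 0.0]
wrist_force: [-1.3, -0.0, 4.9]
gripper_width: 0.211
gripper_force: 110.0
```

```bash
python3 -c "
from h import *
print(r.sense()['moment'])
go(.5655,-.248,.135,MY)"
```

```text
[-0.01844535  0.30623448 -0.02912289]
row [-0.      0.0002  0.0052] [-0.0001  0.0009  0.    ]
```

Scaled: 0.0055 m is 0.0073, 0.004 m is 0.0053.

Request:
{"method": "nudge_tcp", "body": {
  "ticks": [
    {"xyz": [0, 0, 0.0027]},
    {"xyz": [0, 0, 0.0053]},
    {"xyz": [0, 0, 0.0073]},
    {"xyz": [0, 0, 0.0073]},
    {"xyz": [0, 0, 0.0073]}
  ]
}}

```text
t: 7.7
eef_pos: [0.5655, -0.2483, 0.1352]
orientation: [0.264, 0.964, -0.0, 0.001]
wrist_force: [-1.6, 0.1, 9.2]
gripper_width: 0.213
gripper_force: 111.0
```

```bash
python3 -c "
from h import *
print(r.sense()['moment'])
go(.5655,-.248,.135,MY)"
```

```text
[ 0.01761912  0.52982661 -0.01039378]
row [0.0002 0.0003 0.0002] [-0.0002  0.0017 -0.0001]
```

Scaled: 0.0005 m is 0.0007, 0.4 rad is 0.1.

Request:
{"method": "nudge_tcp", "body": {
  "ticks": [
    {"xyz": [0, 0, 0.0007]},
    {"xyz": [0, 0, 0.0007], "r": [0, 0, 0.025]},
    {"xyz": [0, 0, 0.0007], "r": [0, 0, 0.05]},
    {"xyz": [0, 0, 0.0007], "r": [0, 0, 0.075]},
    {"xyz": [0, 0, 0.0007], "r": [0, 0, 0.1]},
    {"xyz": [0, 0, 0.0007], "r": [0, 0, 0.1]}
  ]
}}

```text
t: 8.3
eef_pos: [0.5656, -0.2488, 0.1347]
orientation: [0.452, 0.892, -0.001, 0.001]
wrist_force: [-1.9, -2.4, 8.6]
gripper_width: 0.217
gripper_force: 110.6
```

```bash
python3 -c "
from h import *
print(r.sense()['moment'])
go(.5655,-.248,.135,MY-1.571)"
```

```text
[-0.49988591  0.55303105  0.21360269]
row [ 0.0007  0.0004 -0.0003] [0.0014 0.0022 1.1675]
```

Scaled: 1 rad is 0.25.

Request:
{"method": "nudge_tcp", "body": {
  "ticks": [
    {"r": [0, 0, 0.025]},
    {"r": [0, 0, 0.05]},
    {"r": [0, 0, 0.075]},
    {"r": [0, 0, 0.1]},
    {"r": [0, 0, 0.125]},
    {"r": [0, 0, 0.15]},
    {"r": [0, 0, 0.175]},
    {"r": [0, 0, 0.2]},
    {"r": [0, 0, 0.225]},
    {"r": [0, 0, 0.25]},
    {"r": [0, 0, 0.25]}
  ]
}}

```text
t: 9.4
eef_pos: [0.5667, -0.2486, 0.1351]
orientation: [0.824, 0.566, 0.001, 0.002]
wrist_force: [3.0, -0.9, 7.6]
gripper_width: 0.224
gripper_force: 110.6
```

```bash
python3 -c "
from h import *
print(r.sense()['moment'])
go(.5655,-.248,.135,MY-1.571)"
```

```text
[-0.09880461 -0.54897946  0.43635747]
row [ 0.0001 -0.0014  0.0001] [ 0.0043 -0.0002  0.1683]
```

Scaled: 0.0005 m is 0.0007, 0.17 rad is 0.0425.

Request:
{"method": "nudge_tcp", "body": {
  "ticks": [
    {"xyz": [0, 0, 0.0007], "r": [0, 0, 0.025]},
    {"xyz": [0, 0, 0.0007], "r": [0, 0, 0.0425]},
    {"xyz": [0, 0, 0.0007], "r": [0, 0, 0.05]},
    {"xyz": [0, 0, 0.0007], "r": [0, 0, 0.05]}
  ]
}}

```text
t: 9.8
eef_pos: [0.567, -0.2487, 0.1347]
orientation: [0.876, 0.482, 0.002, 0.002]
wrist_force: [4.4, -1.2, 8.3]
gripper_width: 0.216
gripper_force: 110.6
```

```bash
python3 -c "
from h import *
s=r.sense();print(s['moment'],s['joints'][5],s['effort'][5])
go(.5655,-.248,.135,MY-1.571)"
```

```text
[-0.1642493  -0.73547009  0.44150272] 1.585958318260311 0.867725070565939
row [-0.0002 -0.0016 -0.0003] [ 0.0049 -0.0007 -0.0293]
```

Scaled: 0.001 m is 0.0013, 0.07 rad is 0.0175.

Request:
{"method": "nudge_tcp", "body": {
  "ticks": [
    {"xyz": [0, 0.0013, 0], "r": [0, 0, 0.01]},
    {"xyz": [0, 0.0013, 0], "r": [0, 0, 0.0175]},
    {"xyz": [0, 0.0013, 0], "r": [0, 0, 0.0175]}
  ]
}}

```text
t: 10.1
eef_pos: [0.5672, -0.2489, 0.1344]
orientation: [0.892, 0.451, 0.001, 0.001]
wrist_force: [1.7, 0.9, 8.4]
gripper_width: 0.214
gripper_force: 110.7
```

```bash
python3 -c "
from h import *
s=r.sense();print(s['moment'],s['joints'][5],s['effort'][5])
go(.5655,-.248,.135,MY-1.571)"
```

```text
[ 0.101944   -0.2759701   0.45944491] 1.655878778983138 0.8343151956796646
row [-0.0003 -0.0019 -0.0006] [ 0.0032 -0.0008 -0.0992]
```

Request:
{"method": "nudge_tcp", "body": {
  "ticks": [
    {"r": [0, 0, 0.01]},
    {"r": [0, 0, 0.0125]},
    {"r": [0, 0, 0.0125]}
  ]
}}

```text
t: 10.4
eef_pos: [0.5673, -0.2488, 0.1345]
orientation: [0.903, 0.43, 0.001, 0.001]
wrist_force: [0.4, 0.3, 8.6]
gripper_width: 0.215
gripper_force: 110.8
```

```bash
python3 -c "
from h import *
s=r.sense();print(s['moment'],s['joints'][5],s['effort'][5])
go(.5655,-.248,.135,MY-1.571)"
```

```text
[ 0.09744342 -0.27421862  0.84823993] 1.7046813973557613 0.9795776009559631
row [-0.0005 -0.0019 -0.0005] [ 0.0034 -0.0008 -0.1479]
```

Scaled: 0.0008 m is 0.0011, 0.01 rad is 0.0025.

Request:
{"method": "nudge_tcp", "body": {
  "ticks": [
    {"xyz": [0, 0, 0.0011], "r": [0, 0, 0.0025]},
    {"xyz": [0, 0, 0.0011], "r": [0, 0, 0.0025]},
    {"xyz": [0, 0, 0.0011], "r": [0, 0, 0.0025]}
  ]
}}

```text
t: 10.7
eef_pos: [0.5674, -0.2489, 0.1343]
orientation: [0.905, 0.425, 0.001, 0.002]
wrist_force: [0.3, 0.5, 12.3]
gripper_width: 0.213
gripper_force: 111.8
```

```bash
python3 - <<'E'
from h import *
s=r.sense();print(s['moment'],s['joints'][5],s["wrist_force"],s["eef_pos"])
q,e=r.grab_frame("side")
cv2.imwrite("pics/c5.png",cv2.resize(q[123:183,315:395,::-1],(800,600),interpolation=cv2.INTER_CUBIC))
E
```

```text
[0.1742008  0.01372166 1.03623748] 1.7141304102230748 [ 0.27508857  0.53996786 12.29000392] [ 0.56735474 -0.24889604  0.134317  ]
```

View pics/c5.png

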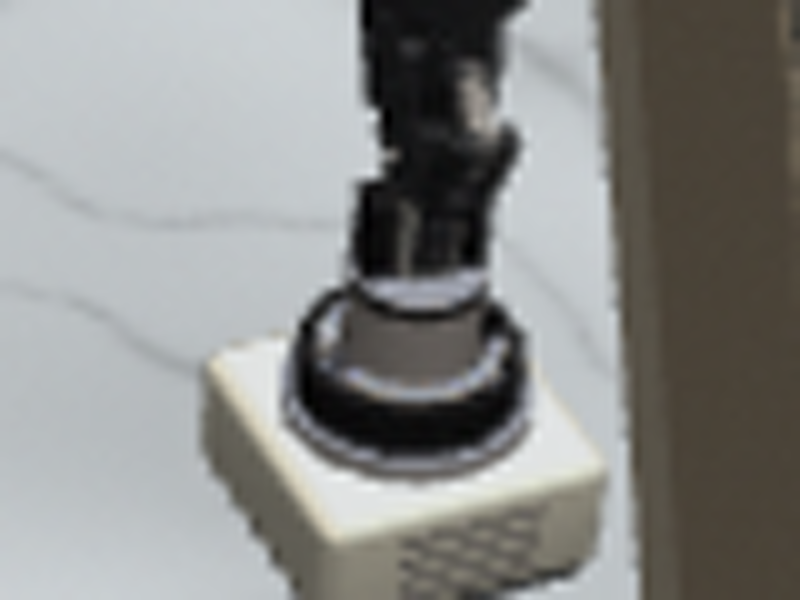

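The side view shows the drum seated inside the lip, with the grip turned a quarter and the fingers still on the bar. Push and torque have both risen sharply, so it's at both stops. I'll check that it holds steady, then hand in.

Request:
{"method": "nudge_tcp", "body": {
  "ticks": [
    {},
    {},
    {},
    {},
    {}
  ]
}}

```text
t: 11.25
eef_pos: [0.5674, -0.2489, 0.1343]
orientation: [0.905, 0.425, 0.001, 0.002]
wrist_force: [0.5, 0.4, 13.8]
gripper_width: 0.217
gripper_force: 111.8
```

```bash
python3 -c "
from rig import r
s=r.sense();print(s['moment'],s['joints'][5],s['wrist_force'])
if s['moment'][2]>.7 and s['wrist_force'][2]>8: print(r.finish_job())"
```

```text
[0.15776706 0.08597662 0.9847655 ] 1.7140233876013355 [ 0.54784987  0.40396348 13.79568387]
the job is handed in; nothing more can be done
None
```

The canister stands in the mill's collar, pushed down and twisted clockwise until push and torque rose as at both stops; I handed the job in at about 11 s with it still gripped there, though no verdict was shown.

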